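Clear the used coffee pods into the caddy and lock its lid

TASK

Put every used coffee pod from the drying board into the steel pod caddy. When all of them are in, lower the caddy's lid gently until it is fully closed - do not let it slam - and then swing the bail handle over from the back until it lies fully down on the lid's front edge, so that the lid is kept shut. Leave the upturned cup and everything else on the counter where it is.

Things in the scene. Friction and masses are not known exactly. Their poses are not given: they have to be found in the camera images.
- caddy: the pod caddy, a fixed open-topped steel box 160 x 160 x 135 mm high with 5 mm walls and floor (inside 150 x 150 mm). Origin at the centre of its underside; z up, -x is its front (turned more or less to the robot), +x its back, where the lid is hinged
- caddy_mouth (a point): centre of the caddy's open top, at rim height 135 mm; axes as the caddy's
- lid (a joint): angle of the caddy's steel lid (166 mm hinge to front edge, 168 mm wide, 8 mm thick, 200 g; a 45 mm wide lift tab sticks out 14 mm more at mid front): 0 closed flat on the rim, 1.57 upright, stop at 1.75. Starts open at 1.3 to 1.65. A stiff hinge (0.25 N m friction) holds it at any angle: it goes only where pushed. Closing above 2.5 rad/s is a slam
- lid_hinge (a point): middle of the lid's hinge axis, along the caddy's y, 80 mm behind the caddy's centre, 139 mm above the counter; the plate reaches 4 mm either side of this axis, so the closed lid's upper face is 143 mm above the counter. Its x axis turns with the lid and points from front edge to hinge
- lid_edge (a point): middle of the front edge of the lid's outer (upper) face, 166 mm from the hinge axis; moves with the lid; its z axis is the outward normal of the lid's upper face
- bail (a joint): angle of the bail handle, a wire loop pivoted on the caddy's sides with a wooden grip bar across it: 0 fully down on the closed lid's front edge (stop), growing as it swings up and over to the back, stop at 2.5. Starts laid back behind the lid at 2.15 to 2.45. Stiff pivots (0.09 N m, about 1 N at the bar) hold it at any angle
- bail_grip (a point): middle of the grip bar's axis: a round wooden bar 18 mm in diameter, 110 mm long, parallel to the caddy's y, 105 mm from the pivot axis; moves with the bail. Fully down it is 153 mm above the counter (1 mm over the lid's upper face) and 70 mm in front of the caddy's centre
- bail_pivot (a point): middle of the bail's pivot axis, along the caddy's y, 30 mm behind the caddy's centre and 122 mm above the counter. The wires (6 mm thick) run from it along both sides, 92 mm either side of the middle, outside of the lid
- board: the stone drying board, fixed, 220 mm (its x) by 340 mm (its y), 8 mm thick, on which the used pods stand about 80 to 95 mm apart. Origin at the centre of its underside
- pod1: a used coffee pod, copper-coloured, rigid, about 20 g: a round flange 37 mm across and 2 mm thick at its foot, above it a body tapering from 30 to 27 mm at 22 mm height, then a blunt dome, 28 mm high overall. Origin at the centre of the flange's underside, z towards the dome. Starts flange down on the drying board. May be absent (None)
- pod2: a used coffee pod, copper-coloured, rigid, about 20 g: a round flange 37 mm across and 2 mm thick at its foot, above it a body tapering from 30 to 27 mm at 22 mm height, then a blunt dome, 28 mm high overall. Origin at the centre of the flange's underside, z towards the dome. Starts flange down on the drying board. May be absent (None)
- pod3: a used coffee pod, copper-coloured, rigid, about 20 g: a round flange 37 mm across and 2 mm thick at its foot, above it a body tapering from 30 to 27 mm at 22 mm height, then a blunt dome, 28 mm high overall. Origin at the centre of the flange's underside, z towards the dome. Starts flange down on the drying board. May be absent (None)
- pod4: a used coffee pod, copper-coloured, rigid, about 20 g: a round flange 37 mm across and 2 mm thick at its foot, above it a body tapering from 30 to 27 mm at 22 mm height, then a blunt dome, 28 mm high overall. Origin at the centre of the flange's underside, z towards the dome. Starts flange down on the drying board. May be absent (None)
- pod5: a used coffee pod, copper-coloured, rigid, about 20 g: a round flange 37 mm across and 2 mm thick at its foot, above it a body tapering from 30 to 27 mm at 22 mm height, then a blunt dome, 28 mm high overall. Origin at the centre of the flange's underside, z towards the dome. Starts flange down on the drying board. May be absent (None)
- pod6: a used coffee pod, copper-coloured, rigid, about 20 g: a round flange 37 mm across and 2 mm thick at its foot, above it a body tapering from 30 to 27 mm at 22 mm height, then a blunt dome, 28 mm high overall. Origin at the centre of the flange's underside, z towards the dome. Starts flange down on the drying board. May be absent (None)
- cup: a white ceramic espresso cup standing upside down among the pods on the board, 63 mm across at the foot, 56 mm high, with a small handle reaching 50 mm from its axis towards its own +y; stays where it is. Origin at the centre of its underside
- salt: a chrome salt shaker with a twist top, 42 mm across, 82 mm high, standing on the counter beyond caddy and board; stays. Origin at the centre of its underside
- jar: a glass jar of coffee beans with a wooden stopper, 90 mm across, 131 mm high, at the back of the counter; stays. Origin at the centre of its underside
- teal_lid: a teal silicone lid with a knob, 110 mm across, 20 mm high, lying on the counter beyond caddy and board; stays. Origin at the centre of its underside

How it is judged:
By the outcome, as a careful person would: the job done as asked, in the order asked, and still so for the second after the job is handed in, with the robot touching nothing.
Of pod1, pod2, pod3, pod4, pod5, pod6 only 4 to 6 are there at a start; the rules pass over those that are not, and their reading is None.
At some moment in a run one of pod1, pod2, pod3, pod4, pod5, pod6 may be knocked a few centimetres aside while the robot is not near it.
Once in a run the grip may slacken for a moment while it holds something.
It also fails if it takes over 210 s, if anything falls off the work surface, if the arm or the gripper's body presses on something with over 40 N, if the wrist force passes 120 N, or if a joint passes its speed limit or range.

ROBOT

A 6-joint arm with a two-finger parallel gripper is mounted at the origin on the work surface. World frame = base frame: x ahead of the robot, y to its left, z up, the work surface at z = 0. Lengths are in m, angles in rad, forces in N, time in s.
With the tool pointing down it reaches from about 0.35 to 0.775 m from the base axis. Payload 5.5 kg.
Tool frame: the origin (TCP) lies between the finger pads; the fingertips stand 19 mm ahead of it and the grasp point (between the pads) is the TCP; z points along the fingers, y is the line along which they close (so a half turn about z gives the same grasp; the last joint's range is limited). The gripper opens to 85 mm and grips with 20 to 120 N. Pads are 22 mm wide; open, the fingers measure 114 mm over their backs; the gripper's body (76 mm by 85 mm) begins 54 mm behind the grasp point. The pads swing forward as they close: fully open they stand 13 mm farther back than shut.
Start: joints at [-1.253, 0.313, 0.046, 1.304, 0, 1.431], TCP at [0.254, -0.516, 0.25] pointing down, gripper open.
Joint ranges: [-2.76, 2.76], [-0.86, 1.69], [-1.03, 1.26], [-2.2, 2.34], [-1.47, 1.5], [-3.14, 3.14]. Speed limits (rad/s): [2.57, 2.57, 3.14, 3.14, 3.14, 3.14].

INTERFACE

Orientations are given as a unit quaternion [w, x, y, z].
In Python, from workcell import env gives the robot as it stands.
- The arm moves only by the shell command python3 -m pendant 'ROWS' [FORCE]. ROWS is JSON, a list of rows, each an object with "travel": the shift along the tool's x, y, z scaled (see below), a list of three; "rot": the turn, a rotation vector about the tool's x, y, z scaled (see below), a list of three; "fingers": the opening, from -1 (shut) to 1 (fully open). In form: [{"travel": [dx, dy, dz], "rot": [wx, wy, wz], "fingers": fingers}, ...]. A call has 1 to 10 rows; each row is the pose to reach, as a shift and turn from the pose commanded when the call began, along the tool's axes at that moment; what a row does not reach only later rows make up. The controller multiplies each number of a shift by 0.12 m and each number of a turn by 60 degrees. A row lasts 1/10 s, in which the tool goes at most 50 mm and 8.59 degrees, less where a joint would pass 70% of its speed; a pose out of reach is approached as far as the arm can. A call with a number of a shift or a turn outside -1 to 1 is refused whole. A call with a gripper value outside its range is refused whole. The fingers move at their own pace and stop on an object; FORCE is the grip in N (left out, the last holds). Time passes only in rows, so rows that repeat a pose let the fingers close. It gives the time, the measured TCP pose, the force, the opening and the grip force at its end, in the units of the state.
- env.get_state(): the state, without advancing time (a new reading comes with each control period).
- env.read_camera(name): name is "scene" or "top"; returns (picture, depth): 420x560x3 uint8, blue, green, red; 420x560 float32, m along the optical axis (not along the pixel's ray), 0 where there is no reading.
- env.camera_model(name): a dict with "fovy" (degrees; the focal length in pixels is half the picture's height over the tangent of half this angle, whatever the lens; pixels are square), "cx", "cy" (the principal point, pixels), "k1" (the pictures are not rectified: a ray, as slopes to the right and down, at radius r is drawn at 1 + k1 r^2 times it, then the intrinsics apply), "rvec" (rotation vector, rad) and "tvec" (3), from world to camera coordinates, as OpenCV has them. Camera axes: x right, y down, z forward; pixel columns grow to the right and rows downward; lengths in m; the calibration is good to about 2 mm. A picture is of the moment at which its call begins. camera_model takes no time and is no camera call.
- env.hand_in(): hands the job in; it is judged then, once.
Trained networks look in the newest picture that a camera, given by its name, has taken for a name from the list of things; names that differ only in an ending like _2 or _b are one class to them, and where a whole thing is asked for, a point or a joint stands for the part that bears it (a point fixed in the world has none). Each returns a list of dicts, best first, with "conf" (0 to 1); they miss things now and then, are a little off and sometimes report something else, mostly with a low value. They report only what shows in the picture. A call takes as long as a camera call.
- env.outline_of(camera, target): "mask" (420x560 bool, what is visible of it) and "xy" ([column, row] in pixels, amid what is visible of it).
The state is a dict: "clock": time; "joint_pos": joint angles; "qvel": joint speeds; "tau": joint torques, N m; "tcp_pos": TCP position; "orientation": TCP orientation; "wrist_force": force on the tool from outside, world axes, zero at the start; "ft_torque": the same for the moment, N m; "finger_gap": finger opening in m; "grip_force": force on a finger pad.
Only numpy, scipy, OpenCV 4.12 (cv2) and the standard library are available. Lean on these libraries where they do the work, as an engineer would, in place of code of your own. Each camera call takes 0.05 s, during which the arm holds its last target. There are 200 camera calls.

## Working session

There is one attempt and no reset: what is moved stays moved. The work goes in short steps, Python scripts to look and compute and a shell command to move; the robot and the scene stay as the last step left them, time stands still between calls to the robot, and variables do not carry over. Pictures are saved under pics/ and viewed, at most 14 in all, crops included, and the job is handed in when it is done.

```bash
mkdir -p pics; ls; cat > h.py <<'E'
import numpy as np, cv2
from scipy.spatial.transform import Rotation as R
from workcell import env
def cam(n):
    m=env.camera_model(n); f=210/np.tan(np.radians(m['fovy'])/2)
    return m,f,R.from_rotvec(np.array(m['rvec']).ravel()).as_matrix(),np.array(m['tvec']).ravel()
def undist(n,uv):
    m,f,_,_=cam(n); d=(np.atleast_2d(uv).astype(float)-[m['cx'],m['cy']])/f; u=d.copy()
    for _ in range(20): u=d/(1+m['k1']*(u**2).sum(1,keepdims=True))
    return np.c_[u,np.ones(len(u))]
def pts(n,uv,z):   # pixels+depth -> world
    _,_,Rm,t=cam(n); return (undist(n,uv)*np.asarray(z).reshape(-1,1)-t)@Rm
def onplane(n,uv,h):  # pixels -> world at height h
    _,_,Rm,t=cam(n); c=-t@Rm; d=undist(n,uv)@Rm; return c+d*((h-c[2])/d[:,2])[:,None]
def proj(n,P):
    m,f,Rm,t=cam(n); q=np.atleast_2d(P)@Rm.T+t; u=q[:,:2]/q[:,2:]; u=u*(1+m['k1']*(u**2).sum(1,keepdims=True))
    return u*f+[m['cx'],m['cy']]
def mpts(n,mask,dep):
    v,u=np.nonzero(mask&(dep>0)); return pts(n,np.c_[u,v],dep[v,u])
def pods(n='top'):
    im,dep=env.read_camera(n); out=[]
    for d in env.outline_of(n,'pod1'):
        p=mpts(n,d['mask'],dep)
        if len(p)<10: continue
        top=p[p[:,2]>np.percentile(p[:,2],90)-.006]
        out.append((round(d['conf'],2),np.round(d['xy']),len(p),np.round((p[:,:2].min(0)+p[:,:2].max(0))/2,4),np.round(np.r_[np.median(top,0),p[:,2].max()],4)))
    return im,dep,out
def tool(P):  # world displacement to target TCP -> tool units
    s=env.get_state(); q=np.array(s['orientation']); r=R.from_quat(q[[1,2,3,0]])
    return np.round(r.inv().apply(np.asarray(P)-s['tcp_pos'])/.12,3)
E
python3 - <<'E'
from h import *
s=env.get_state(); print({k:np.round(v,3) for k,v in s.items()})
for n in('top','scene'):
    im,dep,o=pods(n); cv2.imwrite(f'pics/{n}0.png',im); print(n)
    for x in o: print(*x)
    for t in('caddy','lid','bail','board','cup','salt','jar','teal_lid'):
        for d in env.outline_of(n,t)[:2]:
            p=mpts(n,d['mask'],dep); 
            if len(p): print(t,round(d['conf'],2),np.round(d['xy']),len(p),np.round(np.percentile(p,2,axis=0),3),np.round(np.percentile(p,98,axis=0),3))
E
```

```text
pics
{'clock': np.float64(0.0), 'joint_pos': array([-1.253,  0.314,  0.045,  1.304, -0.   ,  1.431]), 'qvel': array([-0.   ,  0.001, -0.   ,  0.   ,  0.001,  0.   ]), 'tau': array([ 1.0000e-03, -4.8063e+01,  2.9853e+01,  1.9000e-02,  0.0000e+00,
        0.0000e+00]), 'tcp_pos': array([ 0.254, -0.515,  0.249]), 'orientation': array([-0.001,  0.974,  0.227, -0.   ]), 'wrist_force': array([-0.109, -0.375,  0.239]), 'ft_torque': array([-0.036,  0.03 ,  0.002]), 'grip_force': np.float64(0.0), 'finger_gap': np.float64(0.085)}
top
0.72 [247. 248.] 148 [0.4659 0.0848] [0.4663 0.0814 0.0338 0.0404]
0.67 [250. 219.] 143 [0.5442 0.0817] [0.5442 0.0807 0.0338 0.0384]
0.61 [381. 200.] 610 [ 0.5699 -0.2343] [ 0.6075 -0.2186  0.1776  0.1831]
0.48 [187. 211.] 133 [0.5677 0.2495] [0.5683 0.2487 0.0338 0.0391]
0.45 [188. 242.] 156 [0.4766 0.2592] [0.4767 0.2567 0.0338 0.0404]
caddy 0.73 [358. 243.] 5891 [ 0.402 -0.28   0.001] [ 0.616 -0.1    0.305]
lid 0.83 [380. 222.] 469 [ 0.535 -0.284  0.003] [ 0.583 -0.125  0.32 ]
bail 0.56 [378. 193.] 457 [ 0.524 -0.292 -0.001] [ 0.63  -0.114  0.181]
board 0.66 [
[... 824 characters left out ...]
ddy 0.65 [306. 141.] 6206 [ 0.402 -0.346 -0.   ] [ 0.617 -0.096  0.304]
bail 0.65 [257. 126.] 406 [ 0.526 -0.306  0.127] [ 0.63  -0.111  0.181]
board 0.82 [344. 310.] 11965 [0.409 0.045 0.003] [0.627 0.373 0.011]
board 0.22 [327. 319.] 202 [0.552 0.235 0.007] [0.585 0.264 0.038]
cup 0.95 [324. 281.] 673 [0.513 0.133 0.006] [0.582 0.187 0.066]
cup 0.28 [327. 319.] 205 [0.552 0.237 0.007] [0.586 0.265 0.038]
salt 0.57 [226. 222.] 384 [ 0.728 -0.06   0.   ] [ 0.764 -0.028  0.083]
jar 0.67 [219. 297.] 1970 [0.743 0.119 0.009] [0.825 0.199 0.133]
teal_lid 0.75 [208. 179.] 1046 [ 0.712 -0.259  0.003] [ 0.808 -0.162  0.02 ]
teal_lid 0.71 [279. 107.] 580 [ 0.541 -0.273  0.153] [ 0.588 -0.125  0.318]
```

View pics/top0.png

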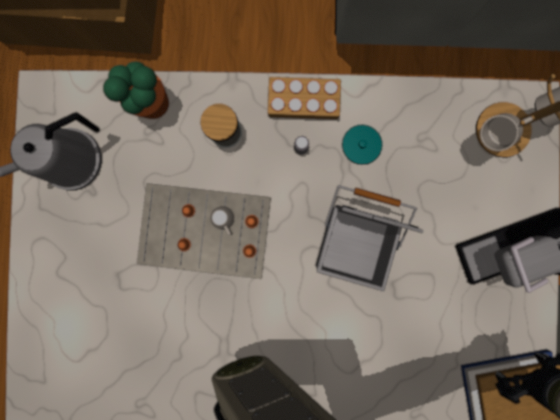

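View pics/scene0.png

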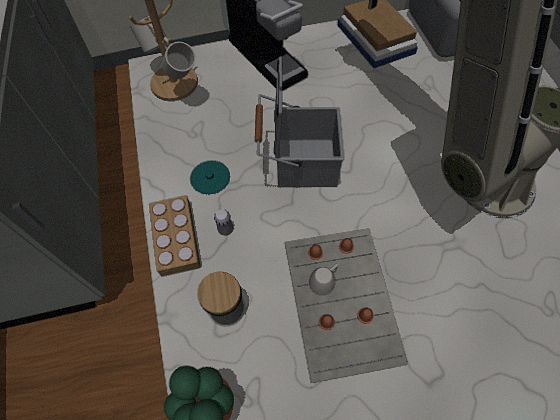

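The top view shows four pods at about (187,211), (250,221), (248,251) and (183,244), matching the networks. The cup is at (222,217), its handle pointing down-right. The caddy is at (360,245), with its lid upright and the bail grip at (377,196). The scene view agrees.

```bash
cat >> h.py <<'E'
def caddy():
    ps=[]
    for n in('top','scene'):
        im,dep=env.read_camera(n); v,u=np.mgrid[0:420,0:560]; ok=dep>0
        p=pts(n,np.c_[u[ok],v[ok]],dep[ok]); ps.append(p)
    return ps
E
python3 - <<'E'
from h import *
for p in caddy():
    q=p[(p[:,0]>.36)&(p[:,0]<.62)&(p[:,1]<-.05)&(p[:,1]>-.36)]
    r=q[(abs(q[:,2]-.135)<.004)&(q[:,0]<.56)]
    b=cv2.minAreaRect(r[:,:2].astype(np.float32)); print('rim',len(r),b,np.round(cv2.boxPoints(b),3).tolist())
    l=q[(q[:,2]>.2)]
    print('lid',len(l),np.round([l[abs(l[:,2]-z)<.012].mean(0) for z in(.22,.25,.28,.30) if (abs(l[:,2]-z)<.012).any()],3).tolist(),l[:,2].max())
    t=l[l[:,2]>.295]; 
    if len(t): print('top edge',np.round([t[t[:,1].argmin()],t[t[:,1].argmax()]],3).tolist())
for n in('top','scene'):
    im,dep=env.read_camera(n)
    g=(im[:,:,2].astype(int)-im[:,:,0]>50)
    P=mpts(n,g,dep); P=P[(P[:,2]>.14)&(P[:,2]<.22)&(P[:,1]<-.05)&(P[:,0]>.4)&(P[:,0]<.7)]
    print('grip',len(P),np.round(P.mean(0),3),cv2.minAreaRect(P[:,:2].astype(np.float32)))
E
```

```text
rim 726 ((0.4843209385871887, -0.19152969121932983), (0.1900295615196228, 0.17012593150138855), 81.02313232421875) [[0.38499999046325684, -0.2720000147819519], [0.5540000200271606, -0.29899999499320984], [0.5830000042915344, -0.11100000143051147], [0.41499999165534973, -0.08399999886751175]]
lid 449 [[0.571, -0.185, 0.223], [0.581, -0.125, 0.251], [0.563, -0.202, 0.275], [0.556, -0.205, 0.303]] 0.32136076864798396
top edge [[0.533, -0.287, 0.302], [0.573, -0.125, 0.304]]
rim 591 ((0.4738020598888397, -0.19108831882476807), (0.1893414407968521, 0.14545032382011414), 80.58375549316406) [[0.3869999945163727, -0.27300000190734863], [0.5299999713897705, -0.29600000381469727], [0.5609999895095825, -0.10999999940395355], [0.4180000126361847, -0.0860000029206276]]
lid 487 [[0.582, -0.133, 0.222], [0.578, -0.154, 0.247], [0.566, -0.191, 0.281], [0.562, -0.19, 0.301]] 0.31947385792183797
top edge [[0.536, -0.288, 0.304], [0.58, -0.125, 0.304]]
grip 252 [ 0.608 -0.219  0.178] ((0.6084403991699219, -0.21830518543720245), (0.10452449321746826, 0.012680144049227238), 75.4233627319336)
grip 96 [ 0.61  -0.219  0.178] ((0.6103194952011108, -0.22013935446739197), (0.10392612218856812, 0.010594534687697887), 73.5760269165039)
```

```bash
python3 -m pendant '[{"travel":[0.0,0.0,-0.5],"rot":[0,0,-0.14],"fingers":0.4},{"travel":[0.2,-0.3,-0.5],"rot":[0,0,-0.28],"fingers":0.4},{"travel":[0.4,-0.6,-0.5],"rot":[0,0,-0.42],"fingers":0.4},{"travel":[0.6,-0.9,-0.5],"rot":[0,0,-0.56],"fingers":0.4},{"travel":[0.9,-1,-0.5],"rot":[0,0,-0.7],"fingers":0.4},{"travel":[0.9,-1,-0.5],"rot":[0,0,-0.84],"fingers":0.4},{"travel":[0.9,-1,-0.5],"rot":[0,0,-0.98],"fingers":0.4},{"travel":[0.9,-1,-0.5],"rot":[0,0,-1],"fingers":0.4}]' 40
```

```text
clock: 2.0
tcp_pos: [0.2982, -0.3601, 0.3106]
orientation: [0.0, 0.729, 0.684, -0.0]
wrist_force: [-0.1, -0.1, 0.2]
finger_gap: 0.06
grip_force: 0.0
```

```bash
python3 -m pendant '[{"travel":[1,0.35,0.2],"rot":[0,0,-0.06],"fingers":0.4},{"travel":[1,0.35,0.2],"rot":[0,0,-0.06],"fingers":0.4},{"travel":[1,0.35,0.2],"rot":[0,0,-0.06],"fingers":0.4}]' >/dev/null
python3 -m pendant '[{"travel":[1,0.35,0.3],"rot":[0,0,0],"fingers":0.4},{"travel":[1,0.35,0.3],"rot":[0,0,0],"fingers":0.4},{"travel":[1,0.35,0.3],"rot":[0,0,0],"fingers":0.4}]' >/dev/null
python3 -m pendant '[{"travel":[1,0.35,0.4],"rot":[0,0,0],"fingers":0.4},{"travel":[1,0.35,0.4],"rot":[0,0,0],"fingers":0.4},{"travel":[1,0.35,0.4],"rot":[0,0,0],"fingers":0.4}]' >/dev/null
python3 -m pendant '[{"travel":[0.7,0.35,0.4],"rot":[0,0,0],"fingers":0.4},{"travel":[0.7,0.35,0.4],"rot":[0,0,0],"fingers":0.4},{"travel":[0.7,0.35,0.4],"rot":[0,0,0],"fingers":0.4},{"travel":[0.7,0.35,0.4],"rot":[0,0,0],"fingers":0.4}]'
python3 - <<'E'
from h import *
for n in('top','scene'):
    for x in pods(n)[2]: print(n,*x)
print(tool([.4665,.084,.034]))
E
```

```text
clock: 3.3
tcp_pos: [0.4743, 0.081, 0.1533]
orientation: [-0.001, 0.708, 0.706, -0.001]
wrist_force: [-0.8, -0.9, -0.2]
finger_gap: 0.0596
grip_force: 0.0
top 0.57 [187. 212.] 146 [0.5676 0.2507] [0.5683 0.2488 0.0347 0.0394]
top 0.51 [249. 220.] 122 [0.5443 0.0817] [0.5445 0.0807 0.0346 0.0393]
scene 0.65 [348. 246.] 175 [0.4664 0.0799] [0.4663 0.0831 0.0336 0.0377]
scene 0.58 [367. 315.] 221 [0.4775 0.2568] [0.4795 0.2581 0.0335 0.0394]
[ 0.042 -0.071  1.009]
```

```bash
python3 -m pendant '[{"travel":[0.02,-0.07,0.4],"rot":[0,0,0],"fingers":0.4},{"travel":[0.02,-0.07,0.7],"rot":[0,0,0],"fingers":0.4},{"travel":[0.02,-0.07,0.9],"rot":[0,0,0],"fingers":0.4},{"travel":[0.02,-0.07,1],"rot":[0,0,0],"fingers":0.4},{"travel":[0.02,-0.07,1],"rot":[0,0,0],"fingers":0.4},{"travel":[0.02,-0.07,1],"rot":[0,0,0],"fingers":-0.8},{"travel":[0.02,-0.07,1],"rot":[0,0,0],"fingers":-0.8},{"travel":[0.02,-0.07,1],"rot":[0,0,0],"fingers":-0.8},{"travel":[0.02,-0.07,1],"rot":[0,0,0],"fingers":-0.8},{"travel":[0.02,-0.07,1],"rot":[0,0,0],"fingers":-0.8}]' 40
python3 -m pendant '[{"travel":[0,0,0],"rot":[0,0,0],"fingers":-0.8},{"travel":[0,0,-0.2],"rot":[0,0,0],"fingers":-0.8},{"travel":[0,0,-0.5],"rot":[0,0,0],"fingers":-0.8},{"travel":[0,0,-0.9],"rot":[0,0,0],"fingers":-0.8},{"travel":[0,0,-1],"rot":[0,0,0],"fingers":-0.8},{"travel":[0,0,-1],"rot":[0,0,0],"fingers":-0.8}]'
```

```text
clock: 4.5
tcp_pos: [0.4676, 0.0821, 0.0359]
orientation: [0.001, 0.708, 0.706, 0.001]
wrist_force: [-1.2, -2.0, 7.3]
finger_gap: 0.0265
grip_force: 39.4
clock: 5.1
tcp_pos: [0.4686, 0.0826, 0.1573]
orientation: [0.002, 0.708, 0.706, 0.002]
wrist_force: [0.5, 0.2, -0.4]
finger_gap: 0.0261
grip_force: 39.6
```

```bash
python3 -m pendant '[{"travel":[-0.2,0,-0.45],"rot":[0,0,0],"fingers":-0.8},{"travel":[-0.6,0,-0.45],"rot":[0,0,0],"fingers":-0.8},{"travel":[-0.95,0,-0.45],"rot":[0,0,0],"fingers":-0.8},{"travel":[-0.95,0,-0.45],"rot":[0,0,0],"fingers":-0.8}]' | tail -2
python3 -m pendant '[{"travel":[-1,0,0],"rot":[0,0,0],"fingers":-0.8},{"travel":[-1,0,0],"rot":[0,0,0],"fingers":-0.8},{"travel":[-1,0,0],"rot":[0,0,0],"fingers":-0.8},{"travel":[-1,0,0],"rot":[0,0,0],"fingers":-0.8}]'|tail -2
python3 -m pendant '[{"travel":[-0.3,0,0],"rot":[0,0,0],"fingers":-0.8},{"travel":[-0.3,0,0],"rot":[0,0,0],"fingers":-0.8},{"travel":[-0.3,0,0],"rot":[0,0,0],"fingers":-0.8},{"travel":[-0.3,0,0],"rot":[0,0,0],"fingers":-0.8}]'
```

```text
finger_gap: 0.0261
grip_force: 39.6
finger_gap: 0.0264
grip_force: 39.6
clock: 6.3
tcp_pos: [0.4651, -0.1858, 0.2076]
orientation: [-0.001, 0.708, 0.706, -0.0]
wrist_force: [-0.4, -0.6, -0.4]
finger_gap: 0.0263
grip_force: 39.6
```

```bash
python3 - <<'E'
from h import *
im,d=env.read_camera('top'); cv2.imwrite('pics/t1.png',cv2.resize(im[150:320,250:450],None,fx=3,fy=3))
c=np.array([.490,-.187]);print(tool([.471,-.182,.095]), proj('top',[[*c,.135]]))
E
```

```text
[0.031 0.049 0.94 ] [[358.93645249 247.23296841]]
```

View pics/t1.png

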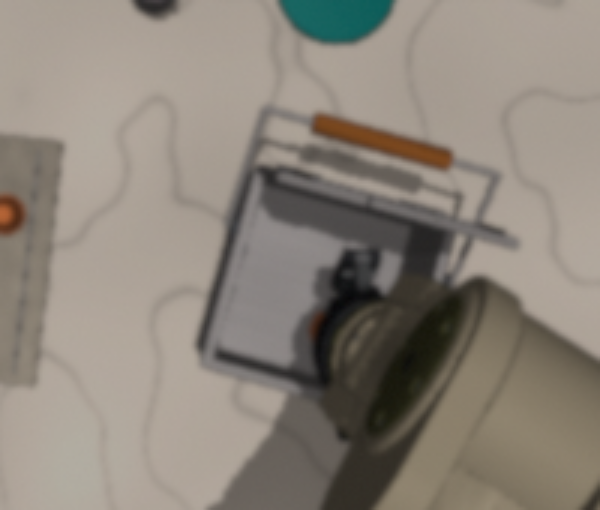

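The view shows the gripper holding the pod over the caddy's mouth, with its centre near (327,290) in the crop. The lid stands upright behind it, so the way down is free.

```bash
python3 -m pendant '[{"travel":[0.03,0.05,0.3],"rot":[0,0,0],"fingers":-0.8},{"travel":[0.03,0.05,0.6],"rot":[0,0,0],"fingers":-0.8},{"travel":[0.03,0.05,0.9],"rot":[0,0,0],"fingers":-0.8},{"travel":[0.03,0.05,0.95],"rot":[0,0,0],"fingers":-0.8},{"travel":[0.03,0.05,0.95],"rot":[0,0,0],"fingers":0.1},{"travel":[0.03,0.05,0.95],"rot":[0,0,0],"fingers":0.1},{"travel":[0.03,0.05,0.95],"rot":[0,0,0],"fingers":0.1},{"travel":[0.03,0.05,0.95],"rot":[0,0,0],"fingers":0.1}]'
python3 -m pendant '[{"travel":[0,0,-0.4],"rot":[0,0,0],"fingers":0.1},{"travel":[0,0,-0.8],"rot":[0,0,0],"fingers":0.1},{"travel":[0,0,-0.95],"rot":[0,0,0],"fingers":0.1}]' >/dev/null
python3 -m pendant '[{"travel":[1,0.2,0],"rot":[0,0,0],"fingers":0.4},{"travel":[1,0.2,0],"rot":[0,0,0],"fingers":0.4},{"travel":[1,0.2,0],"rot":[0,0,0],"fingers":0.4},{"travel":[1,0.2,0],"rot":[0,0,0],"fingers":0.4}]' >/dev/null
python3 -m pendant '[{"travel":[1,0.4,0.3],"rot":[0,0,0],"fingers":0.4},{"travel":[1,0.4,0.3],"rot":[0,0,0],"fingers":0.4},{"travel":[1,0.4,0.3],"rot":[0,0,0],"fingers":0.4},{"travel":[1,0.4,0.3],"rot":[0,0,0],"fingers":0.4},{"travel":[1,0.4,0.3],"rot":[0,0,0],"fingers":0.4}]'
python3 - <<'E'
from h import *
for n in('top','scene'):
    for x in pods(n)[2]: print(n,*x)
print(tool([.545,.0805,.034]))
E
```

```text
clock: 7.15
tcp_pos: [0.4737, -0.1849, 0.0966]
orientation: [0.003, 0.708, 0.706, 0.001]
wrist_force: [4.7, -1.3, 2.5]
finger_gap: 0.0467
grip_force: 0.0
clock: 8.35
tcp_pos: [0.5436, 0.0556, 0.1719]
orientation: [-0.0, 0.708, 0.706, -0.001]
wrist_force: [0.3, 0.0, 0.1]
finger_gap: 0.0597
grip_force: 0.0
top 0.7 [347. 248.] 128 [ 0.4718 -0.1811] [ 0.471  -0.1827  0.032   0.0367]
top 0.66 [182. 240.] 165 [0.4872 0.1896] [0.4769 0.2577 0.0345 0.6519]
top 0.56 [187. 213.] 107 [0.5665 0.1803] [0.5672 0.2466 0.0357 0.6311]
scene 0.71 [328. 321.] 174 [0.5693 0.25  ] [0.5699 0.2497 0.0344 0.0386]
scene 0.61 [365. 316.] 249 [0.4782 0.256 ] [0.4795 0.258  0.0341 0.0411]
scene 0.56 [317. 252.] 172 [0.5452 0.0816] [0.5463 0.0797 0.0345 0.0389]
[0.217 0.005 1.157]
```

```bash
python3 -m pendant '[{"travel":[0.21,0.01,0.15],"rot":[0,0,0],"fingers":0.4},{"travel":[0.21,0.01,0.5],"rot":[0,0,0],"fingers":0.4},{"travel":[0.21,0.01,0.8],"rot":[0,0,0],"fingers":0.4},{"travel":[0.21,0.01,0.95],"rot":[0,0,0],"fingers":0.4},{"travel":[0.21,0.01,0.95],"rot":[0,0,0],"fingers":0.4}]' 40
python3 -m pendant '[{"travel":[0,0,0.19],"rot":[0,0,0],"fingers":0.4},{"travel":[0,0,0.19],"rot":[0,0,0],"fingers":0.4},{"travel":[0,0,0.19],"rot":[0,0,0],"fingers":-0.8},{"travel":[0,0,0.19],"rot":[0,0,0],"fingers":-0.8},{"travel":[0,0,0.19],"rot":[0,0,0],"fingers":-0.8},{"travel":[0,0,0.19],"rot":[0,0,0],"fingers":-0.8},{"travel":[0,0,0.19],"rot":[0,0,0],"fingers":-0.8},{"travel":[0,0,0.19],"rot":[0,0,0],"fingers":-0.8}]'
python3 -m pendant '[{"travel":[0,0,-0.2],"rot":[0,0,0],"fingers":-0.8},{"travel":[0,0,-0.5],"rot":[0,0,0],"fingers":-0.8},{"travel":[0,0,-0.9],"rot":[0,0,0],"fingers":-0.8},{"travel":[0,0,-1],"rot":[0,0,0],"fingers":-0.8},{"travel":[0,0,-1],"rot":[0,0,0],"fingers":-0.8}]'
```

```text
clock: 9.05
tcp_pos: [0.543, 0.08, 0.0558]
orientation: [-0.002, 0.709, 0.705, -0.002]
wrist_force: [-0.2, -0.0, -0.6]
finger_gap: 0.0597
grip_force: 0.0
clock: 9.85
tcp_pos: [0.5468, 0.0809, 0.0374]
orientation: [0.001, 0.708, 0.706, 0.001]
wrist_force: [-1.2, -0.5, 6.2]
finger_gap: 0.0264
grip_force: 39.4
clock: 10.35
tcp_pos: [0.5477, 0.0812, 0.1589]
orientation: [0.002, 0.708, 0.706, 0.002]
wrist_force: [0.2, -0.1, -0.5]
finger_gap: 0.0262
grip_force: 39.6
```

```bash
python3 -m pendant '[{"travel":[-0.2,-0.1,-0.45],"rot":[0,0,0],"fingers":-0.8},{"travel":[-0.6,-0.2,-0.45],"rot":[0,0,0],"fingers":-0.8},{"travel":[-0.95,-0.3,-0.45],"rot":[0,0,0],"fingers":-0.8},{"travel":[-0.95,-0.3,-0.45],"rot":[0,0,0],"fingers":-0.8}]' | tail -2
python3 -m pendant '[{"travel":[-0.9,-0.25,0],"rot":[0,0,0],"fingers":-0.8},{"travel":[-0.9,-0.25,0],"rot":[0,0,0],"fingers":-0.8},{"travel":[-0.9,-0.25,0],"rot":[0,0,0],"fingers":-0.8},{"travel":[-0.9,-0.25,0],"rot":[0,0,0],"fingers":-0.8},{"travel":[-0.9,-0.25,0],"rot":[0,0,0],"fingers":-0.8}]'
python3 -c "
from h import *
print(tool([.482,-.14,.095]))"
```

```text
finger_gap: 0.0262
grip_force: 39.6
clock: 11.25
tcp_pos: [0.4786, -0.1398, 0.2085]
orientation: [-0.001, 0.708, 0.706, -0.0]
wrist_force: [0.1, 0.3, 0.1]
finger_gap: 0.0263
grip_force: 39.6
[-0.003  0.03   0.946]
```

```bash
python3 -m pendant '[{"travel":[0,0.03,0.3],"rot":[0,0,0],"fingers":-0.8},{"travel":[0,0.03,0.6],"rot":[0,0,0],"fingers":-0.8},{"travel":[0,0.03,0.9],"rot":[0,0,0],"fingers":-0.8},{"travel":[0,0.03,0.95],"rot":[0,0,0],"fingers":-0.8},{"travel":[0,0.03,0.95],"rot":[0,0,0],"fingers":0.1},{"travel":[0,0.03,0.95],"rot":[0,0,0],"fingers":0.1},{"travel":[0,0.03,0.95],"rot":[0,0,0],"fingers":0.1},{"travel":[0,0.03,0.95],"rot":[0,0,0],"fingers":0.1}]'
python3 -m pendant '[{"travel":[0,0,-0.4],"rot":[0,0,0],"fingers":0.1},{"travel":[0,0,-0.8],"rot":[0,0,0],"fingers":0.1},{"travel":[0,0,-0.95],"rot":[0,0,0],"fingers":0.1}]' >/dev/null
python3 -m pendant '[{"travel":[1,0.2,0],"rot":[0,0,0],"fingers":0.4},{"travel":[1,0.2,0],"rot":[0,0,0],"fingers":0.4},{"travel":[1,0.2,0],"rot":[0,0,0],"fingers":0.4},{"travel":[1,0.2,0],"rot":[0,0,0],"fingers":0.4}]' >/dev/null
python3 -m pendant '[{"travel":[1,0.25,0],"rot":[0,0,0],"fingers":0.4},{"travel":[1,0.25,0],"rot":[0,0,0],"fingers":0.4},{"travel":[1,0.25,0],"rot":[0,0,0],"fingers":0.4},{"travel":[1,0.25,0],"rot":[0,0,0],"fingers":0.4}]' >/dev/null
python3 -m pendant '[{"travel":[1,0.25,0.3],"rot":[0,0,0],"fingers":0.4},{"travel":[1,0.25,0.3],"rot":[0,0,0],"fingers":0.4},{"travel":[1,0.25,0.3],"rot":[0,0,0],"fingers":0.4},{"travel":[1,0.25,0.3],"rot":[0,0,0],"fingers":0.4},{"travel":[1,0.25,0.3],"rot":[0,0,0],"fingers":0.4}]'
python3 - <<'E'
from h import *
for n in('top','scene'):
    for x in pods(n)[2]: print(n,*x)
print(tool([.569,.2495,.034]))
E
```

```text
clock: 12.05
tcp_pos: [0.4847, -0.1413, 0.0977]
orientation: [0.002, 0.708, 0.706, 0.001]
wrist_force: [5.0, -1.1, 3.1]
finger_gap: 0.047
grip_force: 0.0
clock: 13.65
tcp_pos: [0.5672, 0.2177, 0.1731]
orientation: [-0.0, 0.708, 0.706, -0.001]
wrist_force: [-0.2, 0.1, 0.0]
finger_gap: 0.0597
grip_force: 0.0
top 0.72 [336. 248.] 125 [ 0.4786 -0.1387] [ 0.4779 -0.1389  0.0314  0.0372]
top 0.54 [187. 244.] 137 [0.4754 0.2562] [0.4769 0.2573 0.0346 0.0408]
top 0.53 [192. 216.] 36 [0.5667 0.2106] [0.5634 0.2362 0.0245 0.2876]
top 0.43 [348. 248.] 152 [ 0.4705 -0.1825] [ 0.4709 -0.1812  0.0315  0.0369]
scene 0.71 [329. 319.] 156 [0.5687 0.252 ] [0.571  0.2494 0.0347 0.0404]
scene 0.66 [366. 314.] 183 [0.4803 0.2598] [0.4794 0.2589 0.0342 0.0392]
[0.268 0.008 1.168]
```

```bash
python3 -m pendant '[{"travel":[0.26,0.01,0.15],"rot":[0,0,0],"fingers":0.4},{"travel":[0.26,0.01,0.5],"rot":[0,0,0],"fingers":0.4},{"travel":[0.26,0.01,0.8],"rot":[0,0,0],"fingers":0.4},{"travel":[0.26,0.01,0.95],"rot":[0,0,0],"fingers":0.4},{"travel":[0.26,0.01,0.95],"rot":[0,0,0],"fingers":0.4}]' 40
python3 -m pendant '[{"travel":[0,0,0.19],"rot":[0,0,0],"fingers":0.4},{"travel":[0,0,0.19],"rot":[0,0,0],"fingers":0.4},{"travel":[0,0,0.19],"rot":[0,0,0],"fingers":-0.8},{"travel":[0,0,0.19],"rot":[0,0,0],"fingers":-0.8},{"travel":[0,0,0.19],"rot":[0,0,0],"fingers":-0.8},{"travel":[0,0,0.19],"rot":[0,0,0],"fingers":-0.8},{"travel":[0,0,0.19],"rot":[0,0,0],"fingers":-0.8},{"travel":[0,0,0.19],"rot":[0,0,0],"fingers":-0.8}]'
python3 -m pendant '[{"travel":[0,0,-0.2],"rot":[0,0,0],"fingers":-0.8},{"travel":[0,0,-0.5],"rot":[0,0,0],"fingers":-0.8},{"travel":[0,0,-0.9],"rot":[0,0,0],"fingers":-0.8},{"travel":[0,0,-1],"rot":[0,0,0],"fingers":-0.8},{"travel":[0,0,-1],"rot":[0,0,0],"fingers":-0.8}]'
```

```text
clock: 14.35
tcp_pos: [0.5666, 0.2484, 0.0567]
orientation: [-0.001, 0.709, 0.706, -0.003]
wrist_force: [-1.3, -1.3, 0.5]
finger_gap: 0.0595
grip_force: 0.0
clock: 15.15
tcp_pos: [0.5701, 0.2504, 0.0388]
orientation: [0.001, 0.708, 0.706, 0.001]
wrist_force: [-1.2, -1.8, 6.7]
finger_gap: 0.0259
grip_force: 39.4
clock: 15.65
tcp_pos: [0.5708, 0.2509, 0.1603]
orientation: [0.002, 0.708, 0.706, 0.003]
wrist_force: [-0.2, -0.0, -0.2]
finger_gap: 0.0259
grip_force: 39.5
```

```bash
python3 -m pendant '[{"travel":[-0.2,-0.1,-0.42],"rot":[0,0,0],"fingers":-0.8},{"travel":[-0.6,-0.2,-0.42],"rot":[0,0,0],"fingers":-0.8},{"travel":[-1,-0.25,-0.42],"rot":[0,0,0],"fingers":-0.8},{"travel":[-1,-0.25,-0.42],"rot":[0,0,0],"fingers":-0.8}]' | tail -2
python3 -m pendant '[{"travel":[-1,-0.3,0],"rot":[0,0,0],"fingers":-0.8},{"travel":[-1,-0.3,0],"rot":[0,0,0],"fingers":-0.8},{"travel":[-1,-0.3,0],"rot":[0,0,0],"fingers":-0.8}]' | tail -2
python3 -m pendant '[{"travel":[-1,-0.25,0],"rot":[0,0,0],"fingers":-0.8},{"travel":[-1,-0.25,0],"rot":[0,0,0],"fingers":-0.8},{"travel":[-1,-0.25,0],"rot":[0,0,0],"fingers":-0.8}]' | tail -2
python3 -m pendant '[{"travel":[-0.97,-0.12,0],"rot":[0,0,0],"fingers":-0.8},{"travel":[-0.97,-0.12,0],"rot":[0,0,0],"fingers":-0.8},{"travel":[-0.97,-0.12,0],"rot":[0,0,0],"fingers":-0.8},{"travel":[-0.97,-0.12,0],"rot":[0,0,0],"fingers":-0.8},{"travel":[-0.97,-0.12,0],"rot":[0,0,0],"fingers":-0.8}]'
python3 -c "
from h import *
print(tool([.460,-.225,.095]))"
```

```text
finger_gap: 0.0257
grip_force: 39.5
finger_gap: 0.026
grip_force: 39.5
finger_gap: 0.0257
grip_force: 39.5
clock: 17.15
tcp_pos: [0.4564, -0.2251, 0.2056]
orientation: [-0.002, 0.708, 0.706, -0.0]
wrist_force: [0.1, 0.2, 0.1]
finger_gap: 0.026
grip_force: 39.5
[-0.001  0.032  0.921]
```

```bash
python3 -m pendant '[{"travel":[0,0.03,0.3],"rot":[0,0,0],"fingers":-0.8},{"travel":[0,0.03,0.6],"rot":[0,0,0],"fingers":-0.8},{"travel":[0,0.03,0.9],"rot":[0,0,0],"fingers":-0.8},{"travel":[0,0.03,0.92],"rot":[0,0,0],"fingers":-0.8},{"travel":[0,0.03,0.92],"rot":[0,0,0],"fingers":0.1},{"travel":[0,0.03,0.92],"rot":[0,0,0],"fingers":0.1},{"travel":[0,0.03,0.92],"rot":[0,0,0],"fingers":0.1},{"travel":[0,0.03,0.92],"rot":[0,0,0],"fingers":0.1}]'
python3 -m pendant '[{"travel":[0,0,-0.4],"rot":[0,0,0],"fingers":0.1},{"travel":[0,0,-0.8],"rot":[0,0,0],"fingers":0.1},{"travel":[0,0,-0.95],"rot":[0,0,0],"fingers":0.1}]' >/dev/null
python3 -m pendant '[{"travel":[1,0.05,0],"rot":[0,0,0],"fingers":0.4},{"travel":[1,0.05,0],"rot":[0,0,0],"fingers":0.4},{"travel":[1,0.05,0],"rot":[0,0,0],"fingers":0.4},{"travel":[1,0.05,0],"rot":[0,0,0],"fingers":0.4}]' >/dev/null
python3 -m pendant '[{"travel":[1,0.05,0],"rot":[0,0,0],"fingers":0.4},{"travel":[1,0.05,0],"rot":[0,0,0],"fingers":0.4},{"travel":[1,0.05,0],"rot":[0,0,0],"fingers":0.4},{"travel":[1,0.05,0],"rot":[0,0,0],"fingers":0.4}]' >/dev/null
python3 -m pendant '[{"travel":[1,0.05,0],"rot":[0,0,0],"fingers":0.4},{"travel":[1,0.05,0],"rot":[0,0,0],"fingers":0.4},{"travel":[1,0.05,0],"rot":[0,0,0],"fingers":0.4},{"travel":[1,0.05,0],"rot":[0,0,0],"fingers":0.4}]' >/dev/null
python3 -m pendant '[{"travel":[0.8,0,0.3],"rot":[0,0,0],"fingers":0.4},{"travel":[0.8,0,0.3],"rot":[0,0,0],"fingers":0.4},{"travel":[0.8,0,0.3],"rot":[0,0,0],"fingers":0.4},{"travel":[0.8,0,0.3],"rot":[0,0,0],"fingers":0.4},{"travel":[0.8,0,0.3],"rot":[0,0,0],"fingers":0.4}]'
python3 - <<'E'
from h import *
for n in('top','scene'):
    for x in pods(n)[2]: print(n,*x)
print(tool([.478,.2575,.034]))
E
```

```text
clock: 17.95
tcp_pos: [0.4625, -0.2267, 0.0988]
orientation: [0.002, 0.708, 0.706, 0.001]
wrist_force: [4.3, -1.2, 1.8]
finger_gap: 0.0469
grip_force: 0.0
clock: 19.95
tcp_pos: [0.4806, 0.2283, 0.175]
orientation: [0.0, 0.709, 0.705, -0.0]
wrist_force: [-0.6, -0.6, 0.2]
finger_gap: 0.0597
grip_force: 0.0
top 0.61 [334. 248.] 146 [ 0.4799 -0.1398] [ 0.4779 -0.139   0.0313  0.0367]
top 0.55 [186. 242.] 83 [0.4787 0.2258] [0.4797 0.2497 0.0329 0.2908]
top 0.5 [350. 248.] 161 [ 0.4706 -0.1814] [ 0.4711 -0.1811  0.0315  0.0372]
top 0.47 [363. 258.] 158 [ 0.4583 -0.2227] [ 0.4591 -0.223   0.0305  0.0377]
scene 0.64 [365. 316.] 236 [0.4774 0.2569] [0.4788 0.258  0.0338 0.0387]
scene 0.64 [314. 146.] 148 [ 0.4587 -0.2222] [ 0.4626 -0.2221  0.0319  0.0361]
[ 0.239 -0.024  1.178]
```

```bash
python3 -m pendant '[{"travel":[0.24,-0.02,0.15],"rot":[0,0,0],"fingers":0.4},{"travel":[0.24,-0.02,0.5],"rot":[0,0,0],"fingers":0.4},{"travel":[0.24,-0.02,0.8],"rot":[0,0,0],"fingers":0.4},{"travel":[0.24,-0.02,0.95],"rot":[0,0,0],"fingers":0.4},{"travel":[0.24,-0.02,0.95],"rot":[0,0,0],"fingers":0.4}]' 40
python3 -m pendant '[{"travel":[0,0,0.19],"rot":[0,0,0],"fingers":0.4},{"travel":[0,0,0.19],"rot":[0,0,0],"fingers":0.4},{"travel":[0,0,0.19],"rot":[0,0,0],"fingers":-0.8},{"travel":[0,0,0.19],"rot":[0,0,0],"fingers":-0.8},{"travel":[0,0,0.19],"rot":[0,0,0],"fingers":-0.8},{"travel":[0,0,0.19],"rot":[0,0,0],"fingers":-0.8},{"travel":[0,0,0.19],"rot":[0,0,0],"fingers":-0.8},{"travel":[0,0,0.19],"rot":[0,0,0],"fingers":-0.8}]'
python3 -m pendant '[{"travel":[0,0,-0.2],"rot":[0,0,0],"fingers":-0.8},{"travel":[0,0,-0.5],"rot":[0,0,0],"fingers":-0.8},{"travel":[0,0,-0.9],"rot":[0,0,0],"fingers":-0.8},{"travel":[0,0,-1],"rot":[0,0,0],"fingers":-0.8},{"travel":[0,0,-1],"rot":[0,0,0],"fingers":-0.8}]'
```

```text
clock: 20.65
tcp_pos: [0.4756, 0.2574, 0.0581]
orientation: [-0.001, 0.708, 0.706, -0.003]
wrist_force: [0.1, 0.4, 0.0]
finger_gap: 0.0597
grip_force: 0.0
clock: 21.45
tcp_pos: [0.4789, 0.2592, 0.0398]
orientation: [0.001, 0.708, 0.706, 0.001]
wrist_force: [-1.0, -1.9, 5.8]
finger_gap: 0.0258
grip_force: 39.4
clock: 21.95
tcp_pos: [0.4796, 0.2597, 0.1611]
orientation: [0.001, 0.708, 0.706, 0.003]
wrist_force: [0.6, 0.1, 0.1]
finger_gap: 0.0256
grip_force: 39.5
```

```bash
python3 -m pendant '[{"travel":[-0.2,0,-0.42],"rot":[0,0,0],"fingers":-0.8},{"travel":[-0.6,0,-0.42],"rot":[0,0,0],"fingers":-0.8},{"travel":[-1,0,-0.42],"rot":[0,0,0],"fingers":-0.8},{"travel":[-1,0,-0.42],"rot":[0,0,0],"fingers":-0.8}]' | tail -2
python3 -m pendant '[{"travel":[-1,0,0],"rot":[0,0,0],"fingers":-0.8},{"travel":[-1,0,0],"rot":[0,0,0],"fingers":-0.8},{"travel":[-1,0,0],"rot":[0,0,0],"fingers":-0.8}]' | tail -2
python3 -m pendant '[{"travel":[-1,0.1,0],"rot":[0,0,0],"fingers":-0.8},{"travel":[-1,0.1,0],"rot":[0,0,0],"fingers":-0.8},{"travel":[-1,0.1,0],"rot":[0,0,0],"fingers":-0.8}]' | tail -2
python3 -m pendant '[{"travel":[-0.7,0.05,0],"rot":[0,0,0],"fingers":-0.8},{"travel":[-0.7,0.05,0],"rot":[0,0,0],"fingers":-0.8},{"travel":[-0.7,0.05,0],"rot":[0,0,0],"fingers":-0.8},{"travel":[-0.7,0.05,0],"rot":[0,0,0],"fingers":-0.8},{"travel":[-0.7,0.05,0],"rot":[0,0,0],"fingers":-0.8}]'
python3 -c "
from h import *
print(tool([.497,-.187,.095]))"
```

```text
finger_gap: 0.0255
grip_force: 39.5
finger_gap: 0.0258
grip_force: 39.5
finger_gap: 0.0257
grip_force: 39.5
clock: 23.45
tcp_pos: [0.4938, -0.1838, 0.2072]
orientation: [-0.001, 0.708, 0.706, -0.0]
wrist_force: [-0.6, -0.1, 0.2]
finger_gap: 0.0257
grip_force: 39.6
[-0.028  0.028  0.935]
```

```bash
python3 -m pendant '[{"travel":[-0.02,0.01,0.3],"rot":[0,0,0],"fingers":-0.8},{"travel":[-0.02,0.01,0.6],"rot":[0,0,0],"fingers":-0.8},{"travel":[-0.02,0.01,0.9],"rot":[0,0,0],"fingers":-0.8},{"travel":[-0.02,0.01,0.92],"rot":[0,0,0],"fingers":-0.8},{"travel":[-0.02,0.01,0.92],"rot":[0,0,0],"fingers":0.1},{"travel":[-0.02,0.01,0.92],"rot":[0,0,0],"fingers":0.1},{"travel":[-0.02,0.01,0.92],"rot":[0,0,0],"fingers":0.1},{"travel":[-0.02,0.01,0.92],"rot":[0,0,0],"fingers":0.1}]'
python3 -m pendant '[{"travel":[0,0,-0.4],"rot":[0,0,0],"fingers":0.1},{"travel":[0,0,-0.8],"rot":[0,0,0],"fingers":0.1},{"travel":[0,0,-0.95],"rot":[0,0,0],"fingers":0.1}]' >/dev/null
python3 -m pendant '[{"travel":[1,0,-0.5],"rot":[0,0,0],"fingers":-1},{"travel":[1,0,-0.5],"rot":[0,0,0],"fingers":-1},{"travel":[1,0,-0.5],"rot":[0,0,0],"fingers":-1},{"travel":[1,0,-0.5],"rot":[0,0,0],"fingers":-1}]' >/dev/null
python3 -m pendant '[{"travel":[1,0,-0.6],"rot":[0,0,0],"fingers":-1},{"travel":[1,0,-0.6],"rot":[0,0,0],"fingers":-1},{"travel":[1,0,-0.6],"rot":[0,0,0],"fingers":-1},{"travel":[1,0,-0.6],"rot":[0,0,0],"fingers":-1},{"travel":[1,0,-0.6],"rot":[0,0,0],"fingers":-1}]'
python3 - <<'E'
from h import *
for n in('top','scene'):
    im,dep,o=pods(n); cv2.imwrite(f'pics/{n}2.png',im)
    for x in o: print(n,*x)
    ps=mpts(n,dep>0,dep); l=ps[(ps[:,0]>.5)&(ps[:,0]<.62)&(ps[:,1]<-.1)&(ps[:,1]>-.31)&(ps[:,2]>.295)&(ps[:,2]<.33)]
    print('top edge',np.round([l[l[:,1].argmin()],l.mean(0),l[l[:,1].argmax()]],3).tolist())
E
```

```text
clock: 24.25
tcp_pos: [0.4967, -0.188, 0.0996]
orientation: [0.002, 0.708, 0.706, 0.0]
wrist_force: [0.3, -0.6, 0.4]
finger_gap: 0.0466
grip_force: 0.0
clock: 25.45
tcp_pos: [0.4967, 0.0525, 0.3443]
orientation: [0.001, 0.708, 0.707, 0.0]
wrist_force: [-0.2, -0.8, -1.1]
finger_gap: -0.0
grip_force: 0.0
top 0.73 [363. 258.] 141 [ 0.4584 -0.2224] [ 0.4591 -0.2226  0.0318  0.036 ]
top 0.57 [348. 248.] 139 [ 0.4718 -0.1814] [ 0.4711 -0.1828  0.0318  0.0362]
top 0.48 [332. 247.] 132 [ 0.4787 -0.1388] [ 0.4797 -0.1389  0.0318  0.0365]
top 0.45 [356. 224.] 161 [ 0.5344 -0.1909] [ 0.5358 -0.1902  0.0329  0.0376]
top edge [[0.545, -0.289, 0.302], [0.565, -0.207, 0.307], [0.583, -0.126, 0.304]]
scene 0.4 [208. 178.] 1058 [ 0.7593 -0.2099] [ 0.7588 -0.2071  0.0065  0.0231]
scene 0.32 [279. 112.] 379 [ 0.5711 -0.1984] [ 0.5723 -0.1879  0.3051  0.3201]
top edge [[0.543, -0.291, 0.303], [0.569, -0.2, 0.306], [0.584, -0.127, 0.296]]
```

View pics/top2.png

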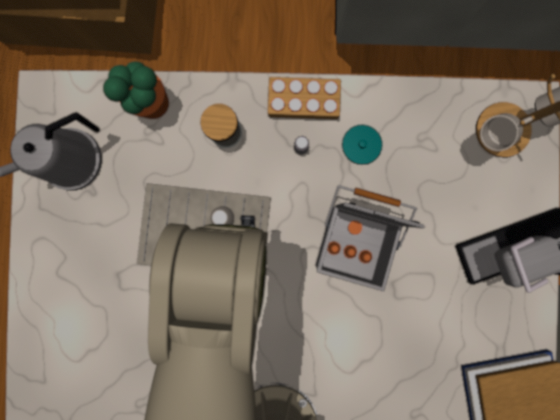

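The view shows all four pods in the caddy, at (355,228), (334,248), (350,252) and (366,257). The lid is upright and the bail lies back. Next I move behind the lid.

```bash
cat >> h.py <<'E'
C=np.array([.490,-.187]); ex=np.array([.966,-.259]); ey=np.array([.259,.966])
def cad():
    s=env.get_state(); d=np.array(s['tcp_pos'][:2])-C; print('xc,yc,z',np.round([d@ex,d@ey,s['tcp_pos'][2]],4),'F',np.round(s['wrist_force'],1))
E
python3 -m pendant '[{"travel":[0,0.5,-0.2],"rot":[0,0,0.14],"fingers":-1},{"travel":[0,0.5,-0.2],"rot":[0,0,0.25],"fingers":-1},{"travel":[0,0.5,-0.2],"rot":[0,0,0.25],"fingers":-1}]' >/dev/null
python3 -m pendant '[{"travel":[-1,1,0],"rot":[0,0,0],"fingers":-1},{"travel":[-1,1,0],"rot":[0,0,0],"fingers":-1},{"travel":[-1,1,0],"rot":[0,0,0],"fingers":-1},{"travel":[-1,1,0],"rot":[0,0,0],"fingers":-1},{"travel":[-1,1,0],"rot":[0,0,0],"fingers":-1}]'
python3 -m pendant '[{"travel":[-1,0.15,0],"rot":[0,0,0],"fingers":-1},{"travel":[-1,0.15,0],"rot":[0,0,0],"fingers":-1},{"travel":[-1,0.15,0],"rot":[0,0,0],"fingers":-1},{"travel":[-1,0.15,0],"rot":[0,0,0],"fingers":-1},{"travel":[-1,0.15,0],"rot":[0,0,0],"fingers":-1}]'
python3 - <<'E'
from h import *
cad()
for n in('top','scene'):
    im,dep=env.read_camera(n); 
    a=im[100:310,230:510] if n=='top' else im[50:260,150:430]; cv2.imwrite(f'pics/{n}3.png',a)
a=cv2.imread('pics/top3.png');b=cv2.imread('pics/scene3.png');cv2.imwrite('pics/b3.png',cv2.resize(np.vstack([a,b]) if 0 else np.hstack([a,b]),None,fx=1.42,fy=1.42))
E
```

```text
clock: 26.45
tcp_pos: [0.6408, -0.0989, 0.3657]
orientation: [-0.001, 0.795, 0.607, -0.001]
wrist_force: [0.9, -0.4, -0.8]
finger_gap: -0.0
grip_force: 0.0
clock: 26.95
tcp_pos: [0.6258, -0.2152, 0.368]
orientation: [-0.0, 0.794, 0.608, 0.0]
wrist_force: [0.7, 0.4, 0.4]
finger_gap: 0.0001
grip_force: 0.0
xc,yc,z [0.1384 0.008  0.368 ] F [0.7 0.4 0.4]
```

View pics/b3.png

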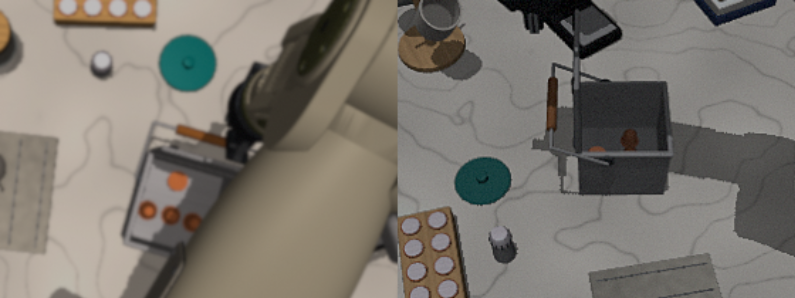

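Both crops show the arm over the caddy's right back, with lid, bail and pods unchanged. I check the projection while lowering behind the lid.

```bash
python3 -m pendant '[{"travel":[-0.07,0,0.2],"rot":[0,0,0],"fingers":-1},{"travel":[-0.07,0,0.4],"rot":[0,0,0],"fingers":-1},{"travel":[-0.07,0,0.55],"rot":[0,0,0],"fingers":-1},{"travel":[-0.07,0,0.66],"rot":[0,0,0],"fingers":-1},{"travel":[-0.07,0,0.66],"rot":[0,0,0],"fingers":-1}]' >/dev/null
python3 - <<'E'
from h import *
cad(); t=env.get_state()['tcp_pos']
for n in('top','scene'):
    im,dep=env.read_camera(n); p=proj(n,[t,t+np.r_[0,0,-.019],t+np.r_[0,0,.08]]); print(n,np.round(p))
    if n=='scene': cv2.imwrite('pics/s4.png',cv2.resize(im[0:220,130:410],None,fx=2.5,fy=2.5))
    P=mpts(n,dep>0,dep); P=P[(np.linalg.norm(P[:,:2]-t[:2],axis=1)<.06)&(P[:,2]>.25)&(P[:,2]<.345)]; print(len(P), np.round(P.min(0),3) if len(P) else '',np.round(P.max(0),3)if len(P) else '')
E
```

```text
xc,yc,z [0.138  0.0015 0.2868] F [-0.2 -0.5 -0.7]
top [[389. 186.]
 [387. 187.]
 [399. 183.]]
86 [ 0.569 -0.223  0.273] [ 0.676 -0.187  0.345]
scene [[249.  90.]
 [250.  96.]
 [246.  62.]]
660 [ 0.564 -0.242  0.272] [ 0.676 -0.185  0.345]
```

View pics/s4.png

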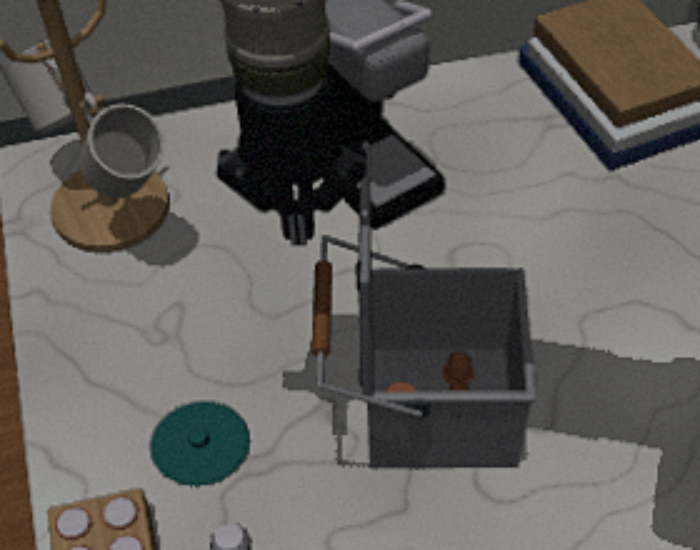

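The shut fingers at (297,230) are behind the lid, which is seen edge-on at x≈365. They are clear of the grip bar at (322,305), so I begin the slow push along the arc.

```bash
python3 -m pendant '[{"travel":[0,-0.15,0],"rot":[0,0,0],"fingers":-1},{"travel":[0,-0.25,0],"rot":[0,0,0],"fingers":-1},{"travel":[0,-0.34,0],"rot":[0,0,0],"fingers":-1},{"travel":[0,-0.43,0],"rot":[0,0,0],"fingers":-1},{"travel":[0,-0.51,0],"rot":[0,0,0],"fingers":-1},{"travel":[0,-0.61,0.02],"rot":[0,0,0],"fingers":-1},{"travel":[0,-0.72,0.05],"rot":[0,0,0],"fingers":-1},{"travel":[0,-0.82,0.09],"rot":[0,0,0],"fingers":-1},{"travel":[0,-0.91,0.14],"rot":[0,0,0],"fingers":-1},{"travel":[0,-0.91,0.14],"rot":[0,0,0],"fingers":-1}]'
python3 - <<'E'
from h import *
cad()
im,dep=env.read_camera('scene'); cv2.imwrite('pics/s5.png',cv2.resize(im[0:220,130:410],None,fx=2.5,fy=2.5))
E
```

```text
clock: 28.65
tcp_pos: [0.5181, -0.1944, 0.2727]
orientation: [0.0, 0.794, 0.608, 0.0]
wrist_force: [0.3, -0.7, -1.0]
finger_gap: -0.0001
grip_force: 0.0
xc,yc,z [2.910e-02 2.000e-04 2.727e-01] F [ 0.3 -0.7 -1. ]
```

View pics/s5.png

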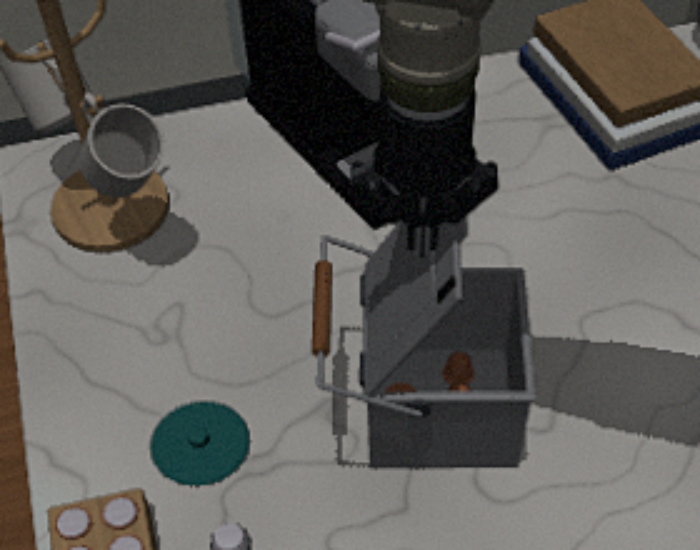

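The lid follows, inclined to about 1 rad with the fingertips on its outer face at (425,245).

```bash
python3 -m pendant '[{"travel":[0,-0.1,0.08],"rot":[0,0,0],"fingers":-1},{"travel":[0,-0.18,0.15],"rot":[0,0,0],"fingers":-1},{"travel":[0,-0.26,0.23],"rot":[0,0,0],"fingers":-1},{"travel":[0,-0.33,0.32],"rot":[0,0,0],"fingers":-1},{"travel":[0,-0.38,0.41],"rot":[0,0,0],"fingers":-1},{"travel":[0,-0.43,0.5],"rot":[0,0,0],"fingers":-1},{"travel":[0,-0.47,0.6],"rot":[0,0,0],"fingers":-1},{"travel":[0,-0.5,0.68],"rot":[0,0,0],"fingers":-1},{"travel":[0,-0.51,0.74],"rot":[0,0,0],"fingers":-1},{"travel":[0,-0.52,0.78],"rot":[0,0,0],"fingers":-1}]'
python3 -m pendant '[{"travel":[0,0,0.03],"rot":[0,0,0],"fingers":-1},{"travel":[0,0,0.06],"rot":[0,0,0],"fingers":-1},{"travel":[0,0,0.09],"rot":[0,0,0],"fingers":-1},{"travel":[0,0,0.11],"rot":[0,0,0],"fingers":-1},{"travel":[0,0,0.13],"rot":[0,0,0],"fingers":-1},{"travel":[0,0,0.13],"rot":[0,0,0],"fingers":-1}]'
```

```text
clock: 29.7
tcp_pos: [0.4592, -0.1788, 0.178]
orientation: [0.0, 0.794, 0.608, 0.0]
wrist_force: [0.5, 0.4, -0.0]
finger_gap: 0.0002
grip_force: 0.4
clock: 30.3
tcp_pos: [0.4588, -0.1786, 0.1624]
orientation: [-0.0, 0.794, 0.608, -0.0]
wrist_force: [-0.6, -0.0, -0.2]
finger_gap: -0.0
grip_force: 0.0
```

```bash
python3 -m pendant '[{"travel":[0,0,0.015],"rot":[0,0,0],"fingers":-1},{"travel":[0,0,0.03],"rot":[0,0,0],"fingers":-1},{"travel":[0,0,0.03],"rot":[0,0,0],"fingers":-1}]' | grep -E 'pos|wrist'
python3 - <<'E'
from h import *
cad()
im,dep=env.read_camera('scene'); P=mpts('scene',dep>0,dep); d=P[:,:2]-C; x=d@ex;y=d@ey
for a in(-.08,-.06,0,.06):
    k=(abs(x-a)<.006)&(abs(y)>.03)&(abs(y)<.08)&(P[:,2]>.1)&(P[:,2]<.2); print(a,k.sum(),np.round(np.median(P[k,2]),4))
E
```

```text
tcp_pos: [0.459, -0.1787, 0.1618]
wrist_force: [-5.8, 2.5, 19.6]
xc,yc,z [-0.0321 -0.      0.1618] F [-5.8  2.5 19.6]
-0.08 109 0.1423
-0.06 116 0.1422
0 125 0.1424
0.06 176 0.1424
```

The lid is flat at 142-143 mm along its whole length, so it is fully closed. Next I lift and move behind the grip bar.

```bash
python3 -m pendant '[{"travel":[0,0,-0.3],"rot":[0,0,0],"fingers":-1},{"travel":[0,0,-0.6],"rot":[0,0,0],"fingers":-1},{"travel":[0,0.3,-0.9],"rot":[0,0,0],"fingers":-1},{"travel":[0,0.6,-0.9],"rot":[0,0,0],"fingers":-1},{"travel":[0,0.6,-0.9],"rot":[0,0,0],"fingers":-1}]' >/dev/null
python3 -m pendant '[{"travel":[0,0.3,0],"rot":[0,0,0],"fingers":-1},{"travel":[0,0.7,0],"rot":[0,0,0],"fingers":-1},{"travel":[0,1,0],"rot":[0,0,0],"fingers":-1},{"travel":[0,1,0],"rot":[0,0,0],"fingers":-1},{"travel":[0,1,0],"rot":[0,0,0],"fingers":-1}]' | grep wrist
python3 - <<'E'
from h import *
cad()
for n in('top','scene'):
    im,dep=env.read_camera(n)
    g=(im[:,:,2].astype(int)-im[:,:,0]>40)
    P=mpts(n,g,dep); P=P[(P[:,2]>.14)&(P[:,2]<.2)]; d=P[:,:2]-C; x=d@ex;y=d@ey; k=(abs(x-.12)<.05)&(abs(y)<.1); x=x[k];y=y[k]
    if len(x): print('grip',n,len(x),np.round([x.min(),x.max(),y.min(),y.max(),P[k,2].max()],3))
    if n=='scene':
        P=mpts(n,dep>0,dep); d=P[:,:2]-C; k=(abs(d@ex)<.07)&(abs(d@ey)<.07)&(P[:,2]<.25); print('lid z',np.percentile(P[k,2],[5,50,95]))
E
```

```text
wrist_force: [-0.6, 0.3, 0.4]
xc,yc,z [ 0.1592 -0.0004  0.2651] F [-0.6  0.3  0.4]
grip top 183 [ 0.115  0.13  -0.013  0.053  0.185]
grip scene 91 [0.117 0.132 0.003 0.054 0.182]
lid z [0.14091886 0.14383061 0.14672026]
```

```bash
python3 -m pendant '[{"travel":[0,0.08,0.1],"rot":[0,0,0],"fingers":-1},{"travel":[0,0.08,0.35],"rot":[0,0,0],"fingers":-1},{"travel":[0,0.08,0.55],"rot":[0,0,0],"fingers":-1},{"travel":[0,0.08,0.7],"rot":[0,0,0],"fingers":-1},{"travel":[0,0.08,0.77],"rot":[0,0,0],"fingers":-1},{"travel":[0,0.08,0.77],"rot":[0,0,0],"fingers":-1}]' >/dev/null
python3 - <<'E'
from h import *
cad()
im,dep=env.read_camera('scene'); cv2.imwrite('pics/s6.png',cv2.resize(im[0:220,130:410],None,fx=2.5,fy=2.5))
c=env.get_state(); x,z=(np.array(c['tcp_pos'][:2])-C)@ex,c['tcp_pos'][2]
for phi in np.arange(2.6,.6,-.15):
    bx,bz=.03-.105*np.cos(phi),.122+.105*np.sin(phi); print(round(phi,2),'bar',np.round([bx,bz],3),'travel y,z',np.round([(bx+.024-x)/.12,-(bz+.005-z)/.12],2))
E
```

```text
xc,yc,z [ 0.1682 -0.0004  0.1735] F [ 0.4  0.5 -0.3]
2.6 bar [0.12  0.176] travel y,z [-0.21 -0.05]
2.45 bar [0.111 0.189] travel y,z [-0.28 -0.16]
2.3 bar [0.1 0.2] travel y,z [-0.38 -0.25]
2.15 bar [0.087 0.21 ] travel y,z [-0.48 -0.33]
2.0 bar [0.074 0.217] travel y,z [-0.59 -0.4 ]
1.85 bar [0.059 0.223] travel y,z [-0.72 -0.44]
1.7 bar [0.044 0.226] travel y,z [-0.85 -0.47]
1.55 bar [0.028 0.227] travel y,z [-0.98 -0.48]
1.4 bar [0.012 0.225] travel y,z [-1.11 -0.46]
1.25 bar [-0.003  0.222] travel y,z [-1.23 -0.43]
1.1 bar [-0.018  0.216] travel y,z [-1.35 -0.38]
0.95 bar [-0.031  0.207] travel y,z [-1.47 -0.31]
0.8 bar [-0.043  0.197] travel y,z [-1.57 -0.23]
0.65 bar [-0.054  0.186] travel y,z [-1.65 -0.13]
```

View pics/s6.png

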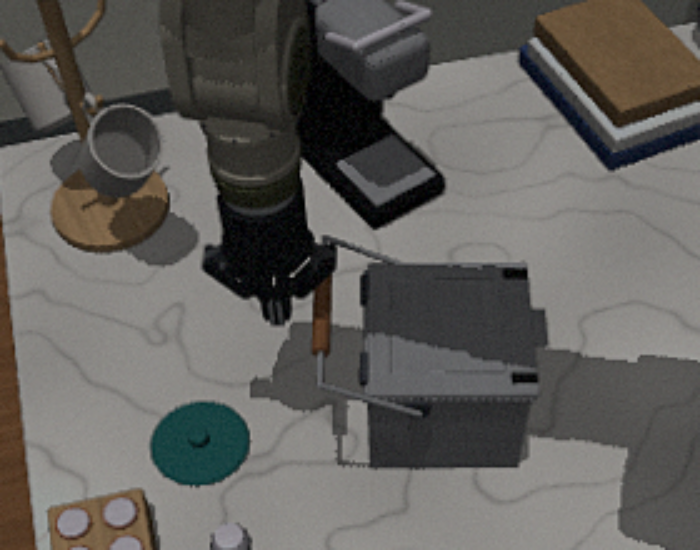

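The lid is closed, and the shut fingers at (277,305) stand just behind the grip bar at (321,310). Now I swing the bail over.

```bash
python3 -m pendant '[{"travel":[0,-0.12,-0.02],"rot":[0,0,0],"fingers":-1},{"travel":[0,-0.21,-0.05],"rot":[0,0,0],"fingers":-1},{"travel":[0,-0.28,-0.15],"rot":[0,0,0],"fingers":-1},{"travel":[0,-0.38,-0.25],"rot":[0,0,0],"fingers":-1},{"travel":[0,-0.48,-0.33],"rot":[0,0,0],"fingers":-1},{"travel":[0,-0.59,-0.4],"rot":[0,0,0],"fingers":-1},{"travel":[0,-0.72,-0.44],"rot":[0,0,0],"fingers":-1},{"travel":[0,-0.85,-0.47],"rot":[0,0,0],"fingers":-1},{"travel":[0,-0.98,-0.48],"rot":[0,0,0],"fingers":-1},{"travel":[0,-0.98,-0.48],"rot":[0,0,0],"fingers":-1}]' | grep -E 'clock|wrist'
python3 -m pendant '[{"travel":[0,-0.13,0.02],"rot":[0,0,0],"fingers":-1},{"travel":[0,-0.25,0.05],"rot":[0,0,0],"fingers":-1},{"travel":[0,-0.37,0.1],"rot":[0,0,0],"fingers":-1},{"travel":[0,-0.49,0.17],"rot":[0,0,0],"fingers":-1},{"travel":[0,-0.59,0.25],"rot":[0,0,0],"fingers":-1},{"travel":[0,-0.59,0.25],"rot":[0,0,0],"fingers":-1}]'
python3 - <<'E'
from h import *
cad()
for n in('top','scene'):
    im,dep=env.read_camera(n)
    g=(im[:,:,2].astype(int)-im[:,:,0]>40)
    P=mpts(n,g,dep); P=P[(P[:,2]>.14)&(P[:,2]<.26)]; d=P[:,:2]-C; k=(abs(d@ex)<.15)&(abs(d@ey)<.1)
    if k.any(): print('grip',n,k.sum(),np.round([np.median((d@ex)[k]),np.median(P[k,2]),P[k,2].max()],3))
E
```

```text
clock: 33.4
wrist_force: [1.7, -0.8, 2.6]
clock: 34.0
tcp_pos: [0.47, -0.1815, 0.2028]
orientation: [-0.0, 0.794, 0.607, -0.0]
wrist_force: [-0.4, 0.0, 0.5]
finger_gap: 0.0
grip_force: 0.0
xc,yc,z [-2.070e-02  2.000e-04  2.028e-01] F [-0.4  0.   0.5]
grip top 98 [-0.046  0.202  0.209]
grip scene 68 [-0.045  0.202  0.206]
```

```bash
python3 -m pendant '[{"travel":[0,0.05,-0.15],"rot":[0,0,0],"fingers":-1},{"travel":[0,0.05,-0.38],"rot":[0,0,0],"fingers":-1},{"travel":[0,-0.1,-0.38],"rot":[0,0,0],"fingers":-1},{"travel":[0,-0.3,-0.38],"rot":[0,0,0],"fingers":-1},{"travel":[0,-0.3,-0.38],"rot":[0,0,0],"fingers":-1}]' | grep -E 'wrist'
python3 -m pendant '[{"travel":[0,0,0.1],"rot":[0,0,0],"fingers":-1},{"travel":[0,0,0.2],"rot":[0,0,0],"fingers":-1},{"travel":[0,-0.03,0.28],"rot":[0,0,0],"fingers":-1},{"travel":[0,-0.06,0.36],"rot":[0,0,0],"fingers":-1},{"travel":[0,-0.08,0.42],"rot":[0,0,0],"fingers":-1},{"travel":[0,-0.1,0.48],"rot":[0,0,0],"fingers":-1},{"travel":[0,-0.1,0.52],"rot":[0,0,0],"fingers":-1},{"travel":[0,-0.1,0.54],"rot":[0,0,0],"fingers":-1},{"travel":[0,-0.1,0.54],"rot":[0,0,0],"fingers":-1}]'
python3 - <<'E'
from h import *
cad()
for n in('top','scene'):
    im,dep=env.read_camera(n)
    g=(im[:,:,2].astype(int)-im[:,:,0]>40)
    P=mpts(n,g,dep); P=P[(P[:,2]>.14)&(P[:,2]<.26)]; d=P[:,:2]-C; k=(abs(d@ex)<.15)&(abs(d@ey)<.1)
    if k.any(): print('grip',n,k.sum(),np.round([np.median((d@ex)[k]),np.median(P[k,2]),P[k,2].max()],3))
E
```

```text
wrist_force: [0.7, -0.5, 0.4]
clock: 35.5
tcp_pos: [0.4134, -0.1664, 0.1784]
orientation: [-0.01, 0.795, 0.607, -0.009]
wrist_force: [-30.8, 0.2, 9.6]
finger_gap: -0.0
grip_force: 12.1
xc,yc,z [-0.0793  0.      0.1784] F [-30.8   0.2   9.6]
grip top 96 [-0.07   0.16   0.165]
grip scene 65 [-0.068  0.159  0.165]
```

```bash
python3 -m pendant '[{"travel":[0,0,-0.1],"rot":[0,0,0],"fingers":-1},{"travel":[0,0,-0.3],"rot":[0,0,0],"fingers":-1},{"travel":[0,0,-0.6],"rot":[0,0,0],"fingers":-1},{"travel":[0,0,-0.9],"rot":[0,0,0],"fingers":-1},{"travel":[0,0,-0.9],"rot":[0,0,0],"fingers":-1}]' | grep -E 'wrist|tcp'
python3 - <<'E'
from h import *
cad()
for n in('top','scene'):
    im,dep=env.read_camera(n)
    if n=='scene': cv2.imwrite('pics/s7.png',cv2.resize(im[0:220,130:410],None,fx=2.5,fy=2.5))
    g=(im[:,:,2].astype(int)-im[:,:,0]>40)
    P=mpts(n,g,dep); P=P[(P[:,2]>.14)&(P[:,2]<.26)]; d=P[:,:2]-C; k=(abs(d@ex)<.15)&(abs(d@ey)<.1)
    if k.any(): print('grip',n,k.sum(),np.round([np.median((d@ex)[k]),np.median(P[k,2]),P[k,2].max(),np.percentile(P[k,2],85)],4))
    P=mpts(n,dep>0,dep);d=P[:,:2]-C;k=(abs(d@ex)<.05)&(abs(d@ey)<.07)&(P[:,2]<.17)&(P[:,2]>.1);print('lid',np.round(np.median(P[k,2]),4))
E
```

```text
tcp_pos: [0.4279, -0.1709, 0.2949]
wrist_force: [1.4, -0.2, -0.3]
xc,yc,z [-0.0642 -0.0006  0.2949] F [ 1.4 -0.2 -0.3]
grip top 152 [-0.0699  0.1607  0.1658  0.1632]
lid 0.1445
grip scene 85 [-0.0681  0.1595  0.1639  0.1617]
lid 0.1441
```

View pics/s7.png

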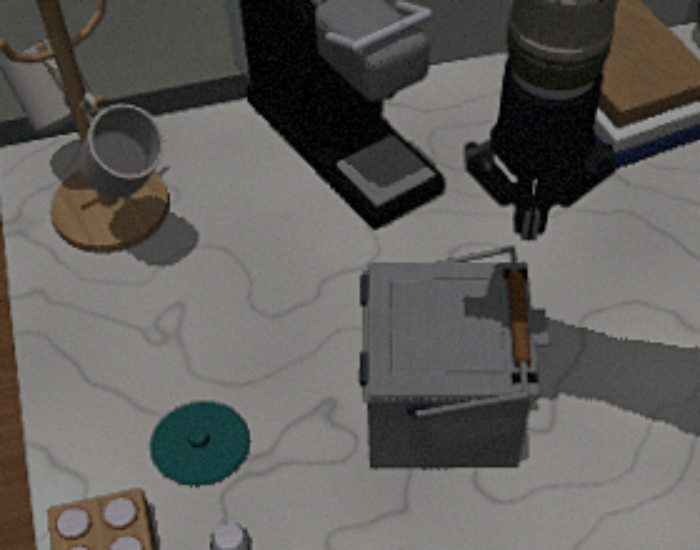

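The bar lies on the lid's front edge at (518,318), about 69 mm in front of centre with its top at 162 mm, as it must be when down. One gentle centred press will confirm the stop, followed by a retreat and a final look.

```bash
python3 -m pendant '[{"travel":[0,-0.04,0.3],"rot":[0,0,0],"fingers":-1},{"travel":[0,-0.04,0.6],"rot":[0,0,0],"fingers":-1},{"travel":[0,-0.04,0.8],"rot":[0,0,0],"fingers":-1},{"travel":[0,-0.04,0.88],"rot":[0,0,0],"fingers":-1},{"travel":[0,-0.04,0.92],"rot":[0,0,0],"fingers":-1},{"travel":[0,-0.04,0.94],"rot":[0,0,0],"fingers":-1},{"travel":[0,-0.04,0.95],"rot":[0,0,0],"fingers":-1}]' | grep -E 'wrist|tcp'; python3 -c "
from h import *
cad()"
```

```text
tcp_pos: [0.419, -0.1671, 0.18]
wrist_force: [-15.6, 8.3, 36.5]
xc,yc,z [-0.0738  0.0008  0.18  ] F [-15.6   8.3  36.5]
```

```bash
python3 -m pendant '[{"travel":[0,0.02,-0.1],"rot":[0,0,0],"fingers":-1},{"travel":[0,0.02,-0.4],"rot":[0,0,0],"fingers":-1},{"travel":[0,0,-0.8],"rot":[0,0,0],"fingers":-1},{"travel":[0,0,-1],"rot":[0,0,0],"fingers":-1},{"travel":[0,0,-1],"rot":[0,0,0],"fingers":-1}]' >/dev/null
python3 -m pendant '[{"travel":[-1,-0.4,-0.2],"rot":[0,0,0],"fingers":-1},{"travel":[-1,-0.4,-0.2],"rot":[0,0,0],"fingers":-1},{"travel":[-1,-0.4,-0.2],"rot":[0,0,0],"fingers":-1},{"travel":[-1,-0.4,-0.2],"rot":[0,0,0],"fingers":-1},{"travel":[-1,-0.4,-0.2],"rot":[0,0,0],"fingers":-1}]'
python3 - <<'E'
from h import *
for n in('top','scene'):
    im,dep=env.read_camera(n)
    if n=='top': cv2.imwrite('pics/t8.png',im)
    g=(im[:,:,2].astype(int)-im[:,:,0]>40)
    P=mpts(n,g,dep); P=P[(P[:,2]>.14)&(P[:,2]<.26)]; d=P[:,:2]-C; k=(abs(d@ex)<.15)&(abs(d@ey)<.1)
    if k.any(): print('grip',n,k.sum(),np.round([np.median((d@ex)[k]),np.median(P[k,2]),np.percentile(P[k,2],85)],4))
    P=mpts(n,dep>0,dep);d=P[:,:2]-C
    for a in(-.05,0,.06):
        k=(abs(d@ex-a)<.01)&(abs(d@ey)<.07)&(P[:,2]<.17)&(P[:,2]>.1);print('lid',np.round(np.median(P[k,2]),4))
    print([(round(o['conf'],2),np.round(o['xy'])) for o in env.outline_of(n,'pod1')])
    for t in('cup','salt'):
        for o in env.outline_of(n,t)[:1]: print(t,np.round(np.median(mpts(n,o['mask'],dep),0),3))
E
```

```text
clock: 37.9
tcp_pos: [0.3425, -0.2719, 0.3203]
orientation: [-0.001, 0.795, 0.607, 0.0]
wrist_force: [-0.0, 0.2, -0.5]
finger_gap: 0.0003
grip_force: 0.0
grip top 283 [-0.07    0.1603  0.1627]
lid 0.1442
lid 0.1445
lid 0.1432
[]
cup [ 0.739 -0.044  0.075]
salt [ 0.739 -0.044  0.075]
grip scene 179 [-0.0684  0.1598  0.1618]
lid 0.1439
lid 0.144
lid 0.143
[(0.56, array([314., 144.]))]
cup [0.557 0.166 0.054]
salt [ 0.745 -0.036  0.058]
```

View pics/t8.png

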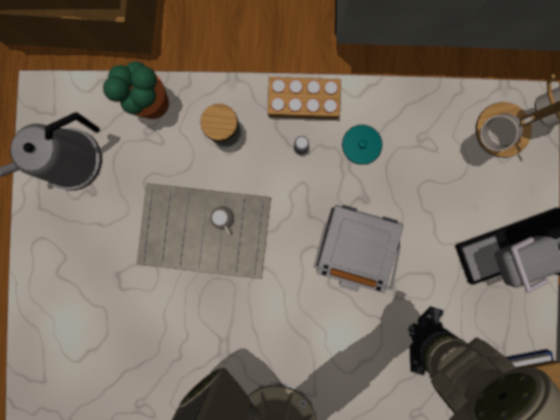

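The board at (205,230) holds only the cup, still at (222,217). The lid is closed, the bar lies on its front edge at (354,277), and the arm is clear.

```bash
python3 -c "
from workcell import env
print(env.hand_in())"
```

```text
the job is handed in; nothing more can be done
None
```

All four pods are in the caddy, the lid was lowered gently and is fully closed, the bail lies down on its front edge, and the job is handed in (about 38 s of robot time; no score was returned).

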